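# Dry-run the glue-up of a small shelf riser

### The job

Set up this little shelf riser on the plywood layout board as a dry run for gluing: stand the square leg on the square outline (squared up with it) and the round leg on the round outline, then lay the shelf centred across the tops of both legs, in line with the layout board. Finally put the square weight on the shelf directly over the square leg and the round weight directly over the round leg. Leave the tape measure and the offcut where they are.

Things in the scene. Friction and masses are not known exactly. Their poses are not given: they have to be found in the camera images.
- layout_board: Fixed thin plywood board lying flat on the bench, 110 (x) by 270 (y) by 6 mm thick, its top 6 mm above the bench. Origin: centre of its underside. Its y axis runs along its length; z is up. The two outlines lie on it on its lengthwise centre line, 75 mm either side of its centre; which outline is at which end changes.
- square_outline: Square of dark pencil line, 54 mm outside, drawn on the layout board (5 mm clear of the square leg all round). Flat mark, nothing to bump into. Origin: its centre, on the board's top face; x and y along the square's sides, parallel to those of the layout board.
- round_outline: Circle of dark pencil line, 56 mm outside diameter, drawn on the layout board (5 mm clear of the round leg all round). Flat mark. Origin: its centre, on the board's top face.
- square_leg: Loose brown wooden block, 44 by 44 mm and 60 mm high, standing on end on the bench, 85 g. Origin: centre of its underside; z up, x and y along its sides.
- round_leg: Loose brown wooden cylinder, 46 mm diameter and 60 mm high, standing on end on the bench, 70 g. Origin: centre of its underside; z up.
- shelf: Loose brown wooden board lying flat on the bench, 56 mm wide (x), 230 mm long (y), 20 mm thick, 0.18 kg. Origin: centre of its underside; y along its length, z up.
- disc_weight: Round weight: dark steel disc, 50 mm diameter and 30 mm high, lying flat, 0.45 kg, a small bright dot on its top. Origin: centre of its underside; z up.
- block_weight: Square weight: dark steel block, 46 by 46 mm and 30 mm high, lying flat, 0.48 kg, a small bright dot on its top. Origin: centre of its underside; z up, x and y along its sides.
- tape_measure: Bystander, to be left alone: yellow and black tape measure standing on the bench beyond the left-hand things (farther from the robot), 66 by 37 mm and 59 mm high. Origin: centre of its underside.
- offcut: Bystander, to be left alone: pale wood offcut, 35 by 85 mm and 25 mm high, lying beyond the right-hand things (farther from the robot). Origin: centre of its underside.
Not all that is in view belongs to the job. Leave any pink, purple or white look-alike of the block_weight alone.

How it is judged:
On the way, in this order (a step that is already met when the one before it is completed fails the run):
1. both legs stand released on their own outlines (horizontal distance between square_leg and square_outline below 0.01 m and angle between each of square_leg, round_leg's own z axis and vertical below 0.06 rad and z of square_leg in the frame of layout_board between 0.003 and 0.01 m and (angle between the x axis of square_leg and the x axis of square_outline, either way round below 0.15 rad or angle between the x axis of square_leg and the y axis of square_outline, either way round below 0.15 rad) and horizontal distance between round_leg and round_outline below 0.01 m and z of round_leg in the frame of layout_board between 0.003 and 0.01 m and contact force between the fingers and square_leg below 0.2 N and contact force between the fingers and round_leg below 0.2 N), for 0.2 s.
2. the shelf lies released across both legs, centred and in line with the layout board (horizontal distance between square_leg and square_outline below 0.01 m and angle between each of square_leg, round_leg's own z axis and vertical below 0.06 rad and z of square_leg in the frame of layout_board between 0.003 and 0.01 m and (angle between the x axis of square_leg and the x axis of square_outline, either way round below 0.15 rad or angle between the x axis of square_leg and the y axis of square_outline, either way round below 0.15 rad) and horizontal distance between round_leg and round_outline below 0.01 m and z of round_leg in the frame of layout_board between 0.003 and 0.01 m and horizontal distance between shelf and layout_board below 0.012 m and angle between the y axis of shelf and the y axis of layout_board, either way round below 0.12 rad and angle between shelf's own z axis and vertical below 0.05 rad and z of shelf in the frame of layout_board between 0.062 and 0.07 m and contact force between the fingers and shelf below 0.2 N), for 0.2 s.
At the end, for the whole second after the job is handed in: Legs upright on the board, within 10 mm of their outlines' centres, square leg within 8 deg; shelf level on both, within 12 mm of the board's centre and 7 deg of its length; each weight flat on the shelf, square over square leg, round over round, within 12 mm; all at rest (horizontal distance between square_leg and square_outline below 0.01 m and angle between each of square_leg, round_leg, block_weight, disc_weight's own z axis and vertical below 0.06 rad and z of square_leg in the frame of layout_board between 0.003 and 0.01 m and (angle between the x axis of square_leg and the x axis of square_outline, either way round below 0.15 rad or angle between the x axis of square_leg and the y axis of square_outline, either way round below 0.15 rad) and horizontal distance between round_leg and round_outline below 0.01 m and z of round_leg in the frame of layout_board between 0.003 and 0.01 m and horizontal distance between shelf and layout_board below 0.012 m and angle between the y axis of shelf and the y axis of layout_board, either way round below 0.12 rad and angle between shelf's own z axis and vertical below 0.05 rad and z of shelf in the frame of layout_board between 0.062 and 0.07 m and horizontal distance between block_weight and square_leg below 0.012 m and z of block_weight in the frame of shelf between 0.016 and 0.025 m and horizontal distance between disc_weight and round_leg below 0.012 m and z of disc_weight in the frame of shelf between 0.016 and 0.025 m and linear speed of each of square_leg, round_leg, shelf, disc_weight, block_weight below 0.02 m/s); the robot touches nothing.
It fails at once if the tape measure or the offcut is shifted more than 20 mm (distance of any of tape_measure, offcut from where it was at the start of the episode above 0.02 m).
It also fails if it takes over 131 s, if anything falls off the work surface, if the arm or the gripper's body presses on something with over 40 N, if the wrist force passes 120 N, or if a joint passes its speed limit or range.

### The arm

A 7-joint arm with a two-finger parallel gripper is mounted at the origin on the work surface. World frame = base frame: x ahead of the robot, y to its left, z up, the work surface at z = 0. Lengths are in m, angles in rad, forces in N, time in s.
With the tool pointing down it reaches from about 0.375 to 0.925 m from the base axis. Payload 3.1 kg.
Tool frame: the origin (TCP) lies on the centre line of the jaws, within the pads' length; the fingertips stand 25 mm ahead of it and the grasp point (between the pads) lies 6 mm ahead of it (manip.nose_length is the distance from the TCP to the fingertips, in m); z points along the fingers, y is the direction in which the jaws open and shut (so a half turn about z gives the same grasp; the last joint's range is limited). The gripper opens to 85 mm and grips with 20 to 120 N. Pads are 22 mm wide; open, the fingers measure 114 mm over their backs; the gripper's body (76 mm by 85 mm) begins 54 mm behind the grasp point. The pads swing forward as they close: fully open they stand 13 mm farther back than shut.
Start: joints at [-1.328, 0.383, 0.044, 1.598, -0.018, 1.161, -0.05], TCP at [0.217, 0.613, 0.256] pointing down, gripper open.
Joint ranges: [-2.61, 2.61], [-0.41, 2.15], [-1.48, 1.57], [0, 2.5], [-1.57, 4.71], [0.05, 1.97], [-2.85, 2.85]. Speed limits (rad/s): [2.79, 2.79, 3.14, 3.14, 3.14, 3.14, 3.14].

### API

Orientations are given as [roll, pitch, yaw] about the fixed x, y, z axes, in that order (R = Rz(yaw) Ry(pitch) Rx(roll)).
In Python, from station import manip gives the robot as it stands. The module is installed in compiled form; this text tells all that it offers.
- The arm moves only by the shell command python3 -m jog 'ROWS' [FORCE]. ROWS is JSON, one flat list of numbers, 5 for each row, row after row: the shift along the tool's x, y, z in m, then the turn about the tool's z in degrees, then the opening, from -1 (shut) to 1 (fully open). In form: [tx, ty, tz, turn, jaw, tx, ty, tz, turn, jaw, ...]. A call has 1 to 10 rows; each row shifts and turns the commanded pose from where the row before left it, along the tool's axes as they then stand; what a row does not reach is not made up. A row lasts 1/10 s, in which the tool goes at most 50 mm and 8.59 degrees, less where a joint would pass 70% of its speed; a pose out of reach is approached as far as the arm can. A call is refused whole if a number of a shift passes 0.05 or a number of a turn 8.59, either way. A call with a gripper value outside its range is refused whole. The fingers move at their own pace and stop on an object; FORCE is the grip in N (left out, the last holds). Time passes only in rows, so rows that do not move let the fingers close. It gives the time, the measured TCP pose, the force and the opening at its end, in the units of the state.
- manip.read_state(): the state, without advancing time (a new reading comes with each control period).
- manip.camera(name): name is "side" or "top" or "wrist"; returns a dict with "image" (480x640x3 uint8, red, green, blue), "z_map" (480x640 float32, m along the optical axis (not along the pixel's ray), 0 where there is no reading), "camera_matrix" (3x3 intrinsics, pixels), "pose" (4x4, takes a point from camera to world coordinates). Camera axes: x right, y up, looking along -z (the intrinsics and any distortion apply to the point x, -y, -z); pixel columns grow to the right and rows downward; lengths in m; the calibration is good to about 2 mm. A picture is of the moment at which its call begins.
- manip.close_job(): hands the job in, once; it reports no verdict.
The state is a dict: "time_s": time; "joint_pos": joint angles; "dq": joint speeds; "tau": joint torques, N m; "tool_pos": TCP position; "tool_rot": TCP orientation; "ft_force": force on the tool from outside, world axes, zero at the start; "torque": the same for the moment, N m; "gripper_width": opening from 0.0 (shut) to 1.0 (fully open).
Only numpy, scipy, OpenCV 4.12 (cv2) and the standard library are available. Lean on these libraries where they do the work, as an engineer would, in place of code of your own. Each camera call takes 0.05 s, during which the arm holds its last target. There are 200 camera calls.

## Working session

There is one attempt and no reset: what is moved stays moved. The work goes in short steps, Python scripts to look and compute and a shell command to move; the robot and the scene stay as the last step left them, time stands still between calls to the robot, and variables do not carry over. Pictures are saved under pics/ and viewed, about 12 in all and at most 16, crops included, and the job is handed in when it is done.

```bash
mkdir -p pics && ls
cat > h.py <<'E'
import numpy as np, cv2
from station import manip
def shot(n,f=None):
    c=manip.camera(n)
    if f: cv2.imwrite('pics/'+f,c['image'][:,:,::-1])
    return c
def ray(c,u,v,z):
    K=c['camera_matrix'];P=c['pose']
    d=np.array([(u-K[0,2])/K[0,0],-(v-K[1,2])/K[1,1],-1.])
    D=P[:3,:3]@d;o=P[:3,3]
    return o+D*(z-o[2])/D[2]
def cloud(c):
    K=c['camera_matrix'];P=c['pose'];Z=c['z_map']
    v,u=np.mgrid[:480,:640]
    p=np.stack([(u-K[0,2])/K[0,0]*Z,-(v-K[1,2])/K[1,1]*Z,-Z],-1)
    return p@P[:3,:3].T+P[:3,3]
E
python3 - <<'E'
from h import *
for n in('top','side'):
    c=shot(n,n+'1.png');print(n,c['camera_matrix'].round(1).tolist(),c['pose'].round(3).tolist(),[k for k in c])
print(manip.read_state(),manip.nose_length)
E
```

```text
pics
top [[443.2, 0.0, 319.1], [0.0, 443.2, 240.7], [0.0, 0.0, 1.0]] [[-0.023, 0.995, -0.097, 0.455], [-0.999, -0.025, -0.02, -0.057], [-0.023, 0.096, 0.995, 1.039], [0.0, 0.0, 0.0, 1.0]] ['image', 'z_map', 'camera_matrix', 'pose']
side [[480.7, 0.0, 318.1], [0.0, 480.7, 246.7], [0.0, 0.0, 1.0]] [[-0.958, 0.186, -0.218, 0.327], [-0.287, -0.603, 0.745, 0.71], [0.007, 0.776, 0.631, 0.674], [0.0, 0.0, 0.0, 1.0]] ['image', 'z_map', 'camera_matrix', 'pose']
{'time_s': 0.1, 'joint_pos': array([-1.32778206,  0.38373517,  0.04385293,  1.59945682, -0.01790542,
        1.16123428, -0.04987259]), 'dq': array([-0.0022267 , -0.00368868, -0.00024383, -0.00283564, -0.00125717,
        0.00139348,  0.00243557]), 'tau': array([ 2.52569334e-03, -4.34725642e+01,  1.02918115e+00, -2.50455970e+01,
        1.08803983e-02,  5.40902591e-03,  7.88338269e-06]), 'tool_pos': array([0.21699819, 0.61183512, 0.25500618]), 'tool_rot': array([-3.13915506e+00,  1.28140496e-04,  2.80086787e+00]), 'ft_force': array([0.32280426, 0.87336181, 0.85162764]), 'torque': array([0.00490017, 0.05502533, 0.02274143]), 'gripper_width': 0.9988338108282947} 0.025
```

View pics/top1.png

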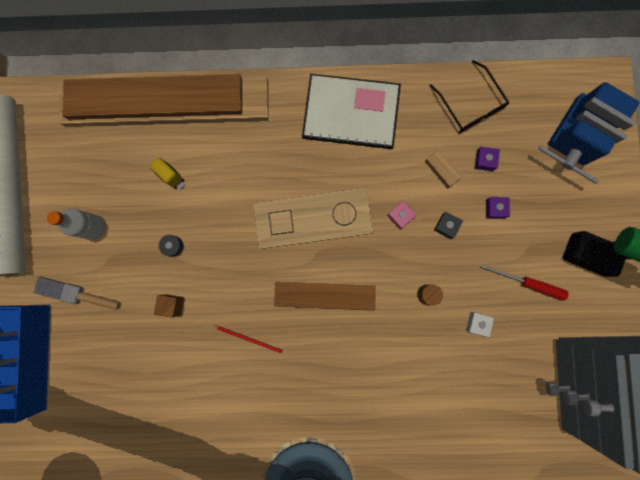

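View pics/side1.png

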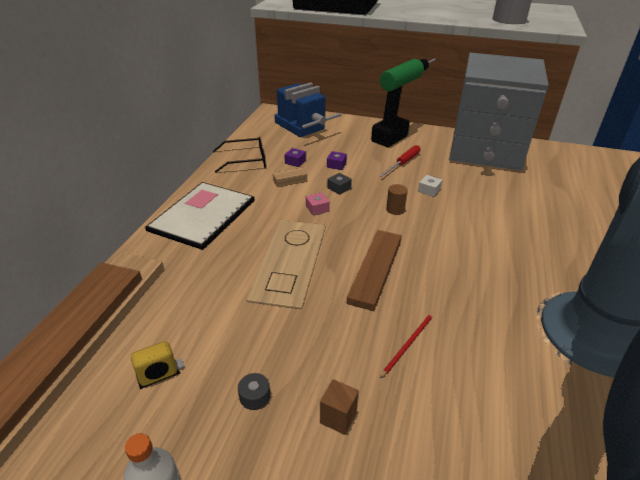

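The top view shows: board centred at (313,218), with the square outline at (281,222) and the round one at (344,213). The square leg is at (168,306), the round leg at (430,295) and the shelf at (325,296). The disc weight is at (170,245). There are five block-weight candidates: dark grey (449,225), pink (402,215), purple (488,158) and (499,207), and white (482,325). Only the dark one at (449,225) fits, being steel with a bright dot; I'll confirm it in a crop.

```bash
cat > m.py <<'E'
from h import *
c=shot('top');X=cloud(c);im=c['image']
cv2.imwrite('pics/crop_block.png',cv2.resize(im[140:260,370:530][:,:,::-1],None,fx=5,fy=5,interpolation=cv2.INTER_CUBIC))
R={'sqleg':(168,306,24,.060),'rleg':(430,295,20,.060),'shelf':(325,296,62,.020),'disc':(170,245,18,.030),'block':(449,225,18,.030)}
for n,(u,v,r,h) in R.items():
    s=(slice(v-(26 if n=='shelf' else r),v+(26 if n=='shelf' else r)),slice(u-r,u+r))
    P=X[s];m=(abs(P[...,2]-h)<.008).astype(np.uint8)
    m=cv2.morphologyEx(m,cv2.MORPH_OPEN,np.ones((3,3)))
    k,l,st,ce=cv2.connectedComponentsWithStats(m);i=1+st[1:,4].argmax()
    vv,uu=np.where(l==i);uu=uu+s[1].start;vv=vv+s[0].start
    p=np.array([ray(c,a,b,h)[:2] for a,b in zip(uu,vv)],np.float32)
    q=cv2.minAreaRect(p*1000)
    print(n,len(p),'z',np.median(P[l==i][:,2]).round(4),'mean',p.mean(0).round(4),'rect',np.round(q[0],1),np.round(q[1],1),round(q[2],1))
# outlines: dark pixels on board; board by colour/height
g=cv2.cvtColor(im,cv2.COLOR_RGB2GRAY)
print('board z',np.median(X[205:230,300:325,2]),'bench',np.median(X[330:345,300:400,2]))
for n,(u,v) in {'sq':(281,222),'rd':(344,213)}.items():
    s=g[v-18:v+18,u-18:u+18].astype(float);m=(s<np.median(s)*.72).astype(np.uint8)
    cs,_=cv2.findContours(m,cv2.RETR_EXTERNAL,cv2.CHAIN_APPROX_NONE);k=max(cs,key=cv2.contourArea)[:,0]
    p=np.array([ray(c,a+u-18,b+v-18,.006)[:2] for a,b in k],np.float32)*1000
    q=cv2.minAreaRect(p);print(n,np.round(q[0],1),np.round(q[1],1),round(q[2],1),cv2.minEnclosingCircle(p))
E
python3 m.py
```

```text
sqleg 409 z 0.0613 mean [0.4153 0.305 ] rect [414.9 305.4] [46.1 44.3] 79.4
rleg 349 z 0.0606 mean [ 0.4266 -0.2805] rect [ 427.  -280.4] [43.4 43.6] 87.4
shelf 2469 z 0.0211 mean [ 0.4279 -0.0465] rect [428. -46.] [229.7  55.9] 86.4
disc 383 z 0.0317 mean [0.5517 0.3081] rect [551.7 308.5] [49.3 46.2] 88.6
block 415 z 0.0309 mean [ 0.5824 -0.3341] rect [ 582.8 -334. ] [46.3 46.6] 61.2
board z 0.007460417770992045 bench 0.0011209130414425728
sq [577.6  51. ] [ 7.8 52.1] 1.1 ((577.9852294921875, 50.97718048095703), 26.292621612548828)
rd [597.8 -97.1] [14.3 45.1] 4.6 ((603.77099609375, -96.57911682128906), 22.586368560791016)
```

View pics/crop_block.png

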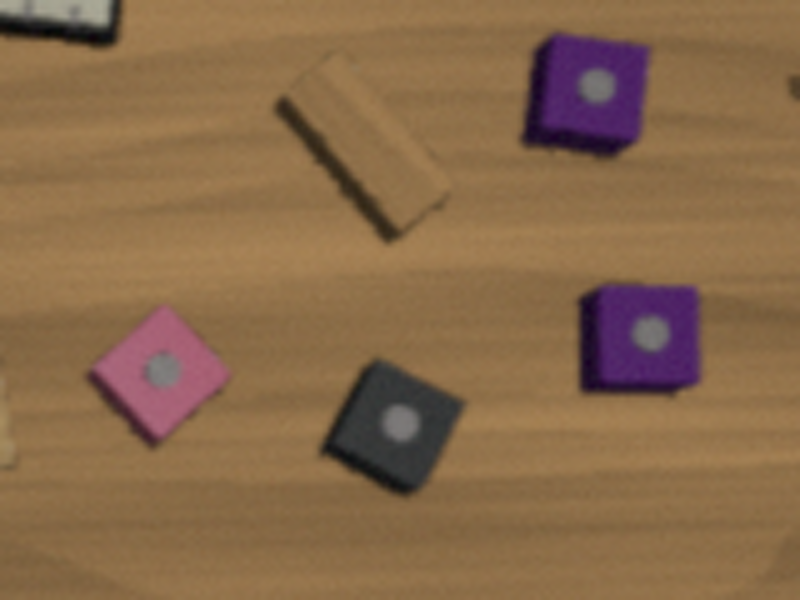

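The crop confirms that only the dark grey block at (449,225) is steel; the pink and purple ones are look-alikes. Next I'll get the board and outline poses right, and add a small helper that works out the shift in tool axes.

```bash
cat > b.py <<'E'
from h import *
c=shot('top');X=cloud(c);g=cv2.GaussianBlur(cv2.cvtColor(c['image'],cv2.COLOR_RGB2GRAY),(0,0),.6).astype(np.float32)
# board corners from height + brightness
m=np.zeros((480,640),np.uint8);s=(slice(170,265),slice(240,385))
m[s]=(X[s][...,2]>.0045)
m=cv2.morphologyEx(cv2.morphologyEx(m,cv2.MORPH_CLOSE,np.ones((5,5))),cv2.MORPH_OPEN,np.ones((5,5)))
cs,_=cv2.findContours(m,0,1);k=max(cs,key=cv2.contourArea)[:,0]
p=np.array([ray(c,a,b,.006)[:2] for a,b in k],np.float32)*1000;print('board',cv2.minAreaRect(p))
bh=cv2.morphologyEx(g,cv2.MORPH_BLACKHAT,np.ones((7,7)))
for n,(u,v) in {'sq':(281,222),'rd':(344,213)}.items():
    w=bh[v-17:v+18,u-17:u+18];mm=(w>18).astype(np.uint8)
    k,l,st,ce=cv2.connectedComponentsWithStats(mm,connectivity=8);i=1+st[1:,4].argmax()
    vv,uu=np.where(l==i);q=np.array([ray(c,a+u-17,b+v-17,.006)[:2] for a,b in zip(uu,vv)],np.float32)*1000
    print(n,len(q),'mean',q.mean(0).round(1),cv2.minAreaRect(q),cv2.fitEllipse(q)[:2])
E
python3 b.py
cat > go.py <<'E'
# usage: go.py x y yaw_deg z   -> shift in tool axes & turn (mod 180) from current pose
import sys,numpy as np
from station import manip
s=manip.read_state();p=s['tool_pos'];yaw=s['tool_rot'][2]
x,y,a,z=map(float,sys.argv[1:])
dx,dy=x-p[0],y-p[1];c,n=np.cos(yaw),np.sin(yaw)
da=(np.rad2deg(yaw)-a+90)%180-90
print('t',round(s['time_s'],2),'pos',p.round(4),'rot',np.rad2deg(s['tool_rot']).round(1),'w',round(s['gripper_width'],3),'F',s['ft_force'].round(1),'q1',s['joint_pos'][0].round(2),'q7',s['joint_pos'][6].round(2))
print('tx %.4f ty %.4f tz %.4f turn %.2f'%(dx*c+dy*n,dx*n-dy*c,p[2]-z,da))
E
python3 go.py 0.4153 0.305 -10.6 0.20
```

```text
board ((619.2642822265625, -17.900299072265625), (150.10055541992188, 278.6846923828125), 8.066349983215332)
sq 174 mean [601.2  53.4] ((601.4188232421875, 53.80426788330078), (57.23369216918945, 56.798343658447266), 6.3849687576293945) ((602.0650634765625, 53.83635711669922), (59.90695571899414, 62.4811897277832))
rd 154 mean [618.  -95.2] ((618.1091918945312, -95.80531311035156), (56.43620300292969, 54.69660949707031), 88.44013977050781) ((618.5481567382812, -95.59358215332031), (53.668800354003906, 54.392845153808594))
t 0.2 pos [0.2171 0.6121 0.2554] rot [-179.9    0.   160.5] w 1.0 F [ 0.6  0.5 -0. ] q1 -1.33 q7 -0.05
tx -0.2895 ty -0.2232 tz 0.0554 turn -8.92
```

The measurements agree with the sizes given: outline spacing 150 mm, board yaw 6.4°, square outline at (0.6013, 0.0536), round outline at (0.618, -0.0954), centre (0.610, -0.021). I start with the square leg.

```bash
python3 -m jog '[-0.0362,-0.0279,0.0,0,1,-0.0362,-0.0279,0.0,0,1,-0.0362,-0.0279,0.0,0,1,-0.0362,-0.0279,0.0,0,1,-0.0362,-0.0279,0.0,0,1,-0.0362,-0.0279,0.0,0,1,-0.0362,-0.0279,0.0,0,1,-0.0362,-0.0279,0.0,0,1]' 30
python3 -m jog '[0,0,0,8.11,1,0,0,0,8.11,1,0,0,0,8.11,1,0,0,0,8.11,1,0,0,0,8.11,1,0,0,0,8.11,1,0,0,0,8.11,1,0,0,0,8.11,1,0,0,0,8.11,1,0,0,0,8.11,1]'
python3 -m jog '[0,0,0.03,0,1,0,0,0.03,0,1,0,0,0,0,1,0,0,0,0,1]'
python3 go.py 0.4153 0.305 79.4 0.045
```

```text
time_s: 1.0
tool_pos: [0.4162, 0.3037, 0.2563]
tool_rot: [3.141, -0.0, 2.801]
ft_force: [0.1, 0.4, -0.1]
gripper_width: 0.999
time_s: 2.0
tool_pos: [0.4154, 0.3053, 0.2561]
tool_rot: [-3.141, 0.0, 1.38]
ft_force: [-0.9, 0.4, -0.8]
gripper_width: 1.001
time_s: 2.4
tool_pos: [0.4153, 0.3051, 0.1961]
tool_rot: [-3.141, 0.001, 1.385]
ft_force: [-0.6, 0.0, 0.2]
gripper_width: 1.0
t 2.4 pos [0.4153 0.3051 0.1961] rot [-1.80e+02  1.00e-01  7.94e+01] w 1.0 F [-0.6  0.   0.2] q1 -1.02 q7 -0.83
tx -0.0001 ty 0.0000 tz 0.1511 turn -0.03
```

Run:
```python
from h import *
c=shot('wrist','w1.png');X=cloud(c);P=X[abs(X[...,2]-.06)<.006]
d=P[np.hypot(P[:,0]-.415,P[:,1]-.305)<.06]
q=cv2.minAreaRect((d[:,:2]*1000).astype(np.float32));print(len(d),d.mean(0),q)
```

```text
4000 [0.41328042 0.30917519 0.05940966] ((413.0542297363281, 308.1519775390625), (43.71774673461914, 43.94304275512695), 79.619384765625)
```

View pics/w1.png

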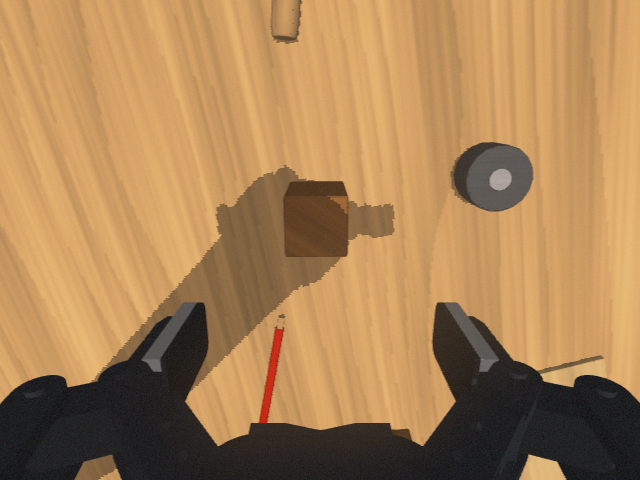

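The wrist view shows the leg squared up between the jaws, its top at about (316,225). Its measured position agrees with the top view to 3 mm, so I split the difference and grip.

```bash
python3 -m jog '[0.0015,0,0.03,0,1,0,0,0.03,0,1,0,0,0.03,0,1,0,0,0.03,0,1,0,0,0.03,0,1,0,0,0,0,-1,0,0,0,0,-1,0,0,0,0,-1,0,0,0,0,-1,0,0,0,0,-1]' 40
python3 -m jog '[0,0,0,0,-1,0,0,0,0,-1,0,0,0,0,-1,0,0,-0.01,0,-1,0,0,-0.03,0,-1,0,0,-0.04,0,-1,0,0,-0.04,0,-1,0,0,0,0,-1]'
python3 go.py 0.6013 0.0536 96.4 0.055
```

```text
time_s: 3.45
tool_pos: [0.4177, 0.3087, 0.0488]
tool_rot: [3.139, -0.005, 1.385]
ft_force: [0.2, 0.1, 7.4]
gripper_width: 0.511
time_s: 4.25
tool_pos: [0.4197, 0.3096, 0.1728]
tool_rot: [3.134, -0.011, 1.385]
ft_force: [1.6, 1.1, -0.2]
gripper_width: 0.51
t 4.25 pos [0.4197 0.3096 0.1728] rot [179.6  -0.6  79.3] w 0.51 F [ 1.6  1.1 -0.2] q1 -1.02 q7 -0.81
tx -0.2180 ty 0.2258 tz 0.1178 turn -17.06
```

```bash
python3 -m jog '[-0.02725,0.0282,0,0,-1,-0.02725,0.0282,0,0,-1,-0.02725,0.0282,0,0,-1,-0.02725,0.0282,0,0,-1,-0.02725,0.0282,0,0,-1,-0.02725,0.0282,0,0,-1,-0.02725,0.0282,0,0,-1,-0.02725,0.0282,0,0,-1,0,0,0,-8.53,-1,0,0,0,-8.53,-1]'
python3 -m jog '[0,0,0,0,-1,0,0,0,0,-1]'
python3 go.py 0.6013 0.0536 96.4 0.055
python3 - <<'E'
from h import *
c=shot('wrist','w2.png');X=cloud(c);t=manip.read_state()['tool_pos']
i=c['image'];z=X[...,2]
P=X[(z>t[2]-.02)&(z<t[2]+.03)];d=P[np.hypot(P[:,0]-t[0],P[:,1]-t[1])<.04]
print(t,len(d),d.mean(0))
E
```

```text
time_s: 5.25
tool_pos: [0.5973, 0.0482, 0.1657]
tool_rot: [-3.14, 0.001, 1.685]
ft_force: [-0.7, 0.9, -1.6]
gripper_width: 0.51
time_s: 5.45
tool_pos: [0.5967, 0.0512, 0.1658]
tool_rot: [-3.14, -0.0, 1.68]
ft_force: [0.6, -0.6, -0.8]
gripper_width: 0.512
t 5.45 pos [0.5967 0.0512 0.1658] rot [-179.9   -0.    96.3] w 0.512 F [ 0.6 -0.6 -0.8] q1 -0.49 q7 0.11
tx 0.0019 ty 0.0048 tz 0.1108 turn -0.12
[0.59682369 0.05140284 0.16595472] 27486 [0.59640259 0.05730961 0.17529006]
```

View pics/w2.png

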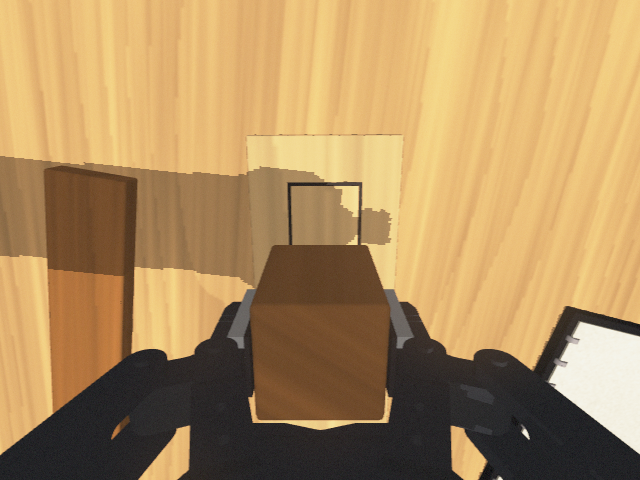

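```bash
cat > top.py <<'E'
# held object's top face from the wrist camera: position relative to TCP
from h import *
import sys
c=shot('wrist');X=cloud(c);s=manip.read_state();t=s['tool_pos']
hsv=cv2.cvtColor(c['image'],cv2.COLOR_RGB2HSV)
z=X[...,2];near=np.hypot(X[...,0]-t[0],X[...,1]-t[1])<.045
col=(hsv[...,1]>110)&(hsv[...,2]<200)&(c['z_map']>0)&near&(z>t[2]-.03)
zt=np.percentile(z[col],90);m=col&(abs(z-zt)<.006)
q=cv2.minAreaRect((X[m][:,:2]*1000).astype(np.float32))
print('tcp',t.round(4),'top z',zt.round(4),'above tcp',(zt-t[2]).round(4),'rect',q)
E
python3 top.py
python3 -m jog '[0.002,0.0048,0.03,0,-1,0,0,0.03,0,-1,0,0,0.03,0,-1,0,0,0,0,-1,0,0,0,0,-1]'
python3 go.py 0.6013 0.0536 96.4 0.055
```

```text
tcp [0.5969 0.0515 0.166 ] top z 0.1772 above tcp 0.0112 rect ((595.2687377929688, 50.342193603515625), (73.16040802001953, 45.00898742675781), 6.016613483428955)
time_s: 6.05
tool_pos: [0.6015, 0.0538, 0.0761]
tool_rot: [-3.14, 0.0, 1.683]
ft_force: [0.6, -0.7, 0.1]
gripper_width: 0.509
t 6.05 pos [0.6015 0.0538 0.0761] rot [-179.9    0.    96.4] w 0.509 F [ 0.6 -0.7  0.1] q1 -0.45 q7 0.16
tx -0.0002 ty -0.0002 tz 0.0211 turn 0.03
```

```bash
python3 -m jog '[0,0,0.01,0,-1,0,0,0.0075,0,-1,0,0,0.003,0,-1,0,0,0,0,-1,0,0,0,0,0.3,0,0,0,0,0.3,0,0,0,0,0.8,0,0,0,0,0.8]'
python3 -m jog '[0,0,-0.02,0,0.8,0,0,-0.04,0,1,0,0,-0.05,0,1,0,0,0,0,1]'
python3 go.py 0.4268 -0.2805 86.4 0.18
python3 - <<'E'
from h import *
c=shot('wrist','w3.png');X=cloud(c);P=X[abs(X[...,2]-.066)<.006]
d=P[np.hypot(P[:,0]-.601,P[:,1]-.053)<.05]
q=cv2.minAreaRect((d[:,:2]*1000).astype(np.float32));print(len(d),d.mean(0),q)
E
```

```text
time_s: 6.85
tool_pos: [0.6023, 0.0537, 0.0561]
tool_rot: [3.141, -0.0, 1.683]
ft_force: [-0.6, -0.4, 0.0]
gripper_width: 0.902
time_s: 7.25
tool_pos: [0.608, 0.0536, 0.1739]
tool_rot: [3.126, -0.001, 1.682]
ft_force: [1.2, -0.9, 1.0]
gripper_width: 1.0
t 7.25 pos [0.608  0.0536 0.1739] rot [ 1.791e+02 -1.000e-01  9.640e+01] w 1.0 F [ 1.2 -0.9  1. ] q1 -0.49 q7 0.12
tx -0.3118 ty -0.2172 tz -0.0061 turn 10.00
4860 [0.60197488 0.05357719 0.06542325] ((602.1354370117188, 52.342193603515625), (44.004878997802734, 44.320865631103516), 6.400701999664307)
```

View pics/w3.png

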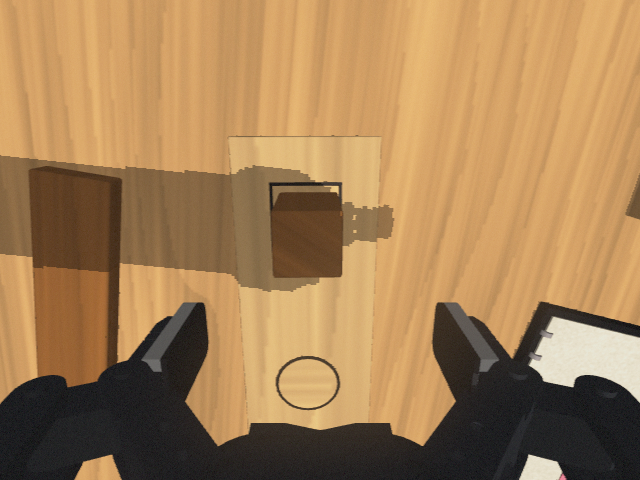

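The square leg stands on its outline at (602,52) mm, 1.5 mm from the outline's centre and at 6.4°. In the picture its top is at (307,243), inside the square, and the round outline at (307,383) is clear. Next is the round leg, keeping this yaw.

```bash
python3 -m jog '[-0.03464,-0.02413,0,0,1,-0.03464,-0.02413,0,0,1,-0.03464,-0.02413,0,0,1,-0.03464,-0.02413,0,0,1,-0.03464,-0.02413,0,0,1,-0.03464,-0.02413,0,0,1,-0.03464,-0.02413,0,0,1,-0.03464,-0.02413,0,0,1,-0.03464,-0.02413,0,0,1,0,0,0,0,1]'
python3 -m jog '[0,0,0,0,1,0,0,0,0,1]'
python3 - <<'E'
from h import *
c=shot('wrist','w4.png');X=cloud(c);P=X[abs(X[...,2]-.06)<.006]
d=P[np.hypot(P[:,0]-.427,P[:,1]+.28)<.05]
q=cv2.minAreaRect((d[:,:2]*1000).astype(np.float32));print(len(d),d.mean(0),q)
E
python3 go.py 0.4268 -0.2805 96.4 0.045
```

```text
time_s: 8.3
tool_pos: [0.4158, -0.2867, 0.1652]
tool_rot: [-3.138, 0.002, 1.671]
ft_force: [-0.3, 0.3, 1.0]
gripper_width: 0.999
time_s: 8.5
tool_pos: [0.4214, -0.279, 0.165]
tool_rot: [-3.141, -0.001, 1.685]
ft_force: [0.7, -0.5, -0.4]
gripper_width: 0.999
4211 [ 0.4243335  -0.2789622   0.05946943] ((424.540771484375, -279.9709167480469), (45.432228088378906, 44.960533142089844), 75.46211242675781)
t 8.55 pos [ 0.4218 -0.2787  0.1651] rot [-1.80e+02 -1.00e-01  9.66e+01] w 1.002 F [-0.2  0.3 -0.1] q1 -0.03 q7 0.78
tx -0.0024 ty 0.0048 tz 0.1201 turn 0.21
```

```bash
python3 -m jog '[-0.0017,0.0036,0.03,0,1,0,0,0.03,0,1,0,0,0.03,0,1,0,0,0.03,0,1,0,0,0,0,1,0,0,0,0,-1,0,0,0,0,-1,0,0,0,0,-1,0,0,0,0,-1,0,0,0,0,-1]' 40
python3 go.py 0.6180 -0.0954 96.4 0.055
python3 -m jog '[0,0,0,0,-1,0,0,0,0,-1,0,0,-0.01,0,-1,0,0,-0.03,0,-1,0,0,-0.04,0,-1,0,0,-0.05,0,-1,0,0,0,0,-1,0,0,0,0,-1]'
python3 go.py 0.6180 -0.0954 96.4 0.055
```

```text
time_s: 9.55
tool_pos: [0.4266, -0.2826, 0.0477]
tool_rot: [3.138, 0.002, 1.683]
ft_force: [-0.2, 0.7, 6.4]
gripper_width: 0.531
t 9.55 pos [ 0.4266 -0.2826  0.0477] rot [1.798e+02 1.000e-01 9.640e+01] w 0.531 F [-0.2  0.7  6.4] q1 0.07 q7 0.93
tx 0.1645 ty 0.2112 tz -0.0073 turn 0.04
time_s: 10.35
tool_pos: [0.4257, -0.2822, 0.1776]
tool_rot: [3.138, 0.001, 1.683]
ft_force: [-0.1, 0.5, -1.2]
gripper_width: 0.529
t 10.35 pos [ 0.4257 -0.2822  0.1776] rot [1.798e+02 1.000e-01 9.640e+01] w 0.529 F [-0.1  0.5 -1.2] q1 -0.05 q7 0.78
tx 0.1641 ty 0.2120 tz 0.1226 turn 0.02
```

```bash
python3 -m jog '[0.027,0.0353,0,0,-1,0.027,0.0353,0,0,-1,0.027,0.0353,0,0,-1,0.027,0.0353,0,0,-1,0.027,0.0353,0,0,-1,0.027,0.0353,0,0,-1,0,0,0,0,-1,0,0,0,0,-1,0,0,0,0,-1]'
python3 top.py
python3 go.py 0.6182 -0.0974 96.4 0.055
```

```text
time_s: 11.25
tool_pos: [0.615, -0.0984, 0.1739]
tool_rot: [-3.137, 0.0, 1.681]
ft_force: [-0.2, -0.9, -0.8]
gripper_width: 0.525
tcp [ 0.6151 -0.099   0.1744] top z 0.1863 above tcp 0.0119 rect ((612.5725708007812, -97.5443344116211), (55.767913818359375, 45.9084358215332), 29.849573135375977)
t 11.3 pos [ 0.6151 -0.099   0.1744] rot [-179.8    0.    96.3] w 0.532 F [-0.5 -0.2 -0.1] q1 -0.3 q7 0.4
tx 0.0013 ty 0.0033 tz 0.1194 turn -0.14
```

```bash
python3 -m jog '[0.0013,0.0033,0.03,0,-1,0,0,0.04,0,-1,0,0,0.03,0,-1,0,0,0,0,-1,0,0,0,0,-1]'
python3 go.py 0.6182 -0.0974 96.4 0.0545
```

```text
time_s: 11.8
tool_pos: [0.6192, -0.097, 0.0757]
tool_rot: [-3.14, 0.0, 1.681]
ft_force: [0.9, -0.2, -0.2]
gripper_width: 0.524
t 11.8 pos [ 0.6192 -0.097   0.0757] rot [-179.9    0.    96.3] w 0.524 F [ 0.9 -0.2 -0.2] q1 -0.26 q7 0.45
tx -0.0003 ty -0.0011 tz 0.0212 turn -0.10
```

```bash
python3 -m jog '[0,-0.0007,0.01,0,-1,0,0,0.0075,0,-1,0,0,0.003,0,-1,0,0,0,0,-1,0,0,0,0,0.3,0,0,0,0,0.3,0,0,0,0,0.8,0,0,0,0,0.8]'
python3 -m jog '[0,0,-0.02,0,0.8,0,0,-0.04,0,1,0,0,-0.05,0,1,0,0,-0.02,0,1,0,0,0,0,1]'
cat > legs.py <<'E'
from h import *
import sys
c=shot('top','top%s.png'%sys.argv[1]);X=cloud(c)
h=.066
for n,(x,y) in {'sq':(.6013,.0536),'rd':(.618,-.0954)}.items():
    m=((abs(X[...,2]-h)<.008)&(np.hypot(X[...,0]-x,X[...,1]-y)<.04)).astype(np.uint8)
    vv,uu=np.where(m);p=np.array([ray(c,a,b,h)[:2] for a,b in zip(uu,vv)],np.float32)*1000
    print(n,len(p),cv2.minAreaRect(p) if len(p) else 0)
c=shot('wrist','w%s.png'%sys.argv[1]);X=cloud(c);P=X[abs(X[...,2]-h)<.006]
for n,(x,y) in {'sq':(.6013,.0536),'rd':(.618,-.0954)}.items():
    d=P[np.hypot(P[:,0]-x,P[:,1]-y)<.04]
    print(n,'wrist',len(d),cv2.minAreaRect((d[:,:2]*1000).astype(np.float32)) if len(d) else 0)
E
python3 legs.py 5
python3 go.py 0.4279 -0.046 86.4 0.2
```

```text
time_s: 12.6
tool_pos: [0.6199, -0.0955, 0.0556]
tool_rot: [3.141, 0.0, 1.683]
ft_force: [0.3, -0.4, -0.0]
gripper_width: 0.902
time_s: 13.1
tool_pos: [0.6229, -0.0964, 0.1905]
tool_rot: [3.132, 0.001, 1.683]
ft_force: [1.0, -0.4, 0.2]
gripper_width: 1.002
sq 399 ((603.2118530273438, 50.40237045288086), (44.83466720581055, 44.31871795654297), 6.580056667327881)
rd 0 0
sq wrist 1545 ((604.21826171875, 34.18674850463867), (43.83552169799805, 8.987146377563477), 6.580984592437744)
rd wrist 3751 ((619.588134765625, -92.83111572265625), (44.95655059814453, 45.214447021484375), 13.492603302001953)
t 13.2 pos [ 0.6196 -0.0954  0.1856] rot [180.   -0.   96.4] w 0.998 F [-0.9 -0.6  0.7] q1 -0.31 q7 0.39
tx 0.0706 ty -0.1850 tz -0.0144 turn 10.04
```

View pics/w5.png

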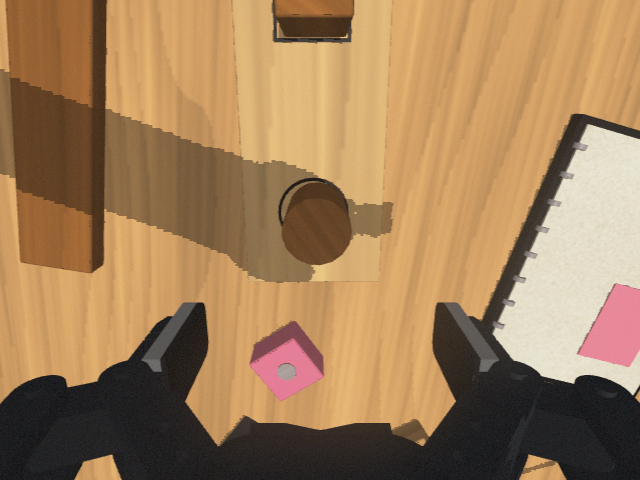

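The round leg stands on its outline, about 3 mm off centre (circle at (315,213)). The shelf is next.

```bash
python3 -m jog '[0.0141,-0.037,0,0,1,0.0141,-0.037,0,0,1,0.0141,-0.037,0,0,1,0.0141,-0.037,0,0,1,0.0141,-0.037,0,0,1,0,0,0,5,1,0,0,0,5,1,0,0,0,0,1,0,0,0,0,1]'
python3 - <<'E'
from h import *
for n in('wrist','top'):
    c=shot(n);X=cloud(c);P=X[(abs(X[...,2]-.021)<.006)&(abs(X[...,0]-.428)<.05)&(abs(X[...,1]+.046)<.14)]
    print(n,len(P),cv2.minAreaRect((P[:,:2]*1000).astype(np.float32)))
E
python3 go.py 0.4279 -0.046 86.4 0.03
```

```text
time_s: 14.1
tool_pos: [0.427, -0.0461, 0.1842]
tool_rot: [-3.139, 0.001, 1.511]
ft_force: [0.6, -0.3, -0.3]
gripper_width: 1.0
wrist 22339 ((426.19207763671875, -44.81328582763672), (230.019775390625, 56.202049255371094), 86.37926483154297)
top 528 ((428.0354309082031, -46.13963317871094), (229.6212921142578, 55.04435348510742), 86.7581787109375)
t 14.2 pos [ 0.4276 -0.0463  0.1846] rot [-179.9    0.    86.5] w 1.0 F [-0.2 -1.  -0. ] q1 -0.5 q7 -0.02
tx 0.0003 ty 0.0003 tz 0.1546 turn 0.10
```

```bash
python3 -m jog '[0,0,0.04,0,1,0,0,0.04,0,1,0,0,0.04,0,1,0,0,0.03,0,1,0,0,0.006,0,1,0,0,0,0,1,0,0,0,0,-1,0,0,0,0,-1,0,0,0,0,-1,0,0,0,0,-1]' 70
python3 go.py 0.61 -0.021 96.4 0.096
python3 -m jog '[0,0,0,0,-1,0,0,0,0,-1,0,0,-0.01,0,-1,0,0,-0.03,0,-1,0,0,-0.04,0,-1,0,0,-0.05,0,-1,0,0,-0.02,0,-1,0,0,0,0,-1,0,0,0,0,-1]'
python3 - <<'E'
from h import *
for n in('wrist','top'):
    c=shot(n,n+'6.png');X=cloud(c);t=manip.read_state()['tool_pos']
    P=X[(abs(X[...,2]-t[2]+.008)<.012)&(abs(X[...,0]-t[0])<.05)&(abs(X[...,1]-t[1])<.14)]
    print(n,len(P),np.median(P,0),cv2.minAreaRect((P[:,:2]*1000).astype(np.float32)))
E
python3 go.py 0.61 -0.021 96.4 0.2
```

```text
time_s: 15.2
tool_pos: [0.4292, -0.0461, 0.0312]
tool_rot: [3.139, -0.001, 1.509]
ft_force: [-1.8, -0.3, 6.8]
gripper_width: 0.629
t 15.2 pos [ 0.4292 -0.0461  0.0312] rot [ 1.799e+02 -1.000e-01  8.640e+01] w 0.629 F [-1.8 -0.3  6.8] q1 -0.39 q7 0.23
tx 0.0363 ty 0.1789 tz -0.0648 turn -9.96
time_s: 16.1
tool_pos: [0.4276, -0.0459, 0.1796]
tool_rot: [3.141, -0.001, 1.509]
ft_force: [0.0, -0.5, -1.6]
gripper_width: 0.627
wrist 70594 [0.43053467 0.00181547 0.16785591] ((429.75048828125, -15.838760375976562), (157.25672912597656, 81.46236419677734), 86.68340301513672)
top 1136 [ 0.42910761 -0.12275178  0.1682737 ] ((428.4691162109375, -46.1043701171875), (230.013916015625, 55.89049530029297), 86.42240905761719)
t 16.2 pos [ 0.4262 -0.0461  0.1779] rot [-179.8    0.    86.4] w 0.632 F [-0.8 -0.4 -2.2] q1 -0.54 q7 -0.01
tx 0.0365 ty 0.1819 tz -0.0221 turn -9.96
```

View pics/wrist6.png

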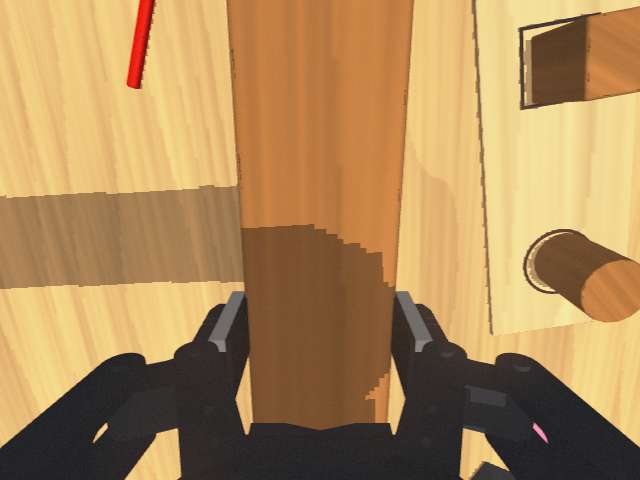

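The shelf is held level and centred, its underside 30.5 mm below the TCP. In the wrist view both legs stand within their outlines, with the bases at about (530,65) and (555,262). I carry the shelf over.

```bash
python3 -m jog '[0.0073,0.0364,0,0,-1,0.0073,0.0364,0,0,-1,0.0073,0.0364,0,0,-1,0.0073,0.0364,0,0,-1,0.0073,0.0364,0,0,-1,0,0,0,-5,-1,0,0,0,-5,-1,0,0,0,0,-1,0,0,0,0,-1]'
python3 go.py 0.6097 -0.0209 96.4 0.115
```

```text
time_s: 17.1
tool_pos: [0.6105, -0.0213, 0.1771]
tool_rot: [-3.138, 0.0, 1.681]
ft_force: [0.3, -0.5, -2.8]
gripper_width: 0.629
t 17.1 pos [ 0.6105 -0.0213  0.1771] rot [-179.8    0.    96.3] w 0.629 F [ 0.3 -0.5 -2.8] q1 -0.44 q7 0.27
tx 0.0005 ty -0.0007 tz 0.0621 turn -0.09
```

```bash
python3 -m jog '[0.0005,-0.0007,0.03,0,-1,0,0,0.03,0,-1,0,0,0,0,-1,0,0,0,0,-1]'
python3 - <<'E'
from h import *
c=shot('top');X=cloud(c);t=manip.read_state()['tool_pos']
P=X[(abs(X[...,2]-t[2]+.0105)<.008)&(abs(X[...,0]-t[0])<.06)&(abs(X[...,1]-t[1])<.14)]
print(len(P),np.median(P,0),cv2.minAreaRect((P[:,:2]*1000).astype(np.float32)))
E
python3 go.py 0.6097 -0.0209 96.4 0.0965
```

```text
time_s: 17.5
tool_pos: [0.6101, -0.0208, 0.1186]
tool_rot: [-3.139, 0.0, 1.682]
ft_force: [-0.1, 0.3, -1.0]
gripper_width: 0.635
1070 [ 0.61686881 -0.09223025  0.10850419] ((611.8302612304688, -21.02764892578125), (56.41841125488281, 229.47030639648438), 6.185100078582764)
t 17.55 pos [ 0.6115 -0.0209  0.1201] rot [179.9   0.   96.4] w 0.627 F [ 1.3  0.9 -1.6] q1 -0.41 q7 0.31
tx 0.0002 ty -0.0018 tz 0.0236 turn -0.01
```

```bash
python3 -m jog '[0,-0.001,0.01,0,-1,0,0,0.008,0,-1,0,0,0.003,0,-1,0,0,0.001,0,-1,0,0,0,0,-1,0,0,0,0,-1]'
python3 go.py 0.6097 -0.0209 96.4 0.0965
```

```text
time_s: 18.15
tool_pos: [0.6102, -0.0208, 0.0975]
tool_rot: [3.141, 0.0, 1.683]
ft_force: [0.6, -1.0, -1.0]
gripper_width: 0.629
t 18.15 pos [ 0.6102 -0.0208  0.0975] rot [180.    0.   96.4] w 0.629 F [ 0.6 -1.  -1. ] q1 -0.4 q7 0.32
tx -0.0001 ty -0.0005 tz 0.0010 turn 0.04
```

```bash
python3 -m jog '[0,0,0.001,0,-1,0,0,0.0005,0,-1,0,0,0,0,-1,0,0,0,0,0.45,0,0,0,0,0.45,0,0,0,0,0.9,0,0,0,0,0.9,0,0,0,0,0.9]'
python3 -m jog '[0,0,-0.02,0,1,0,0,-0.04,0,1,0,0,-0.05,0,1,0,0,0,0,1]'
cat > chk.py <<'E'
from h import *
import sys
c=shot('top','t%s.png'%sys.argv[1]);X=cloud(c);h=.086
m=(abs(X[...,2]-h)<.007)&(abs(X[...,0]-.61)<.06)&(abs(X[...,1]+.021)<.14)
vv,uu=np.where(m);p=np.array([ray(c,a,b,h)[:2] for a,b in zip(uu,vv)],np.float32)*1000
print('shelf',len(p),np.median(X[m][:,2]),cv2.minAreaRect(p))
for e in(.06,-.1): 
    k=m&(abs(X[...,1]-e)<.03);print(' z at y',e,np.median(X[k][:,2]) if k.any() else 0)
E
python3 chk.py 7; python3 -c "
from h import *
shot('wrist','w7.png')"
python3 go.py 0.582 -0.334 61.2 0.2
```

```text
time_s: 18.95
tool_pos: [0.61, -0.0208, 0.0956]
tool_rot: [-3.141, 0.0, 1.683]
ft_force: [0.7, 0.7, 0.9]
gripper_width: 0.952
time_s: 19.35
tool_pos: [0.6156, -0.0217, 0.2138]
tool_rot: [3.126, 0.001, 1.682]
ft_force: [0.8, -1.1, 0.8]
gripper_width: 1.003
shelf 1062 0.08730682690205616 ((619.2220458984375, -86.18067932128906), (56.85232162475586, 98.73534393310547), 6.4248738288879395)
 z at y 0.06 0
 z at y -0.1 0.08723168082565758
t 19.45 pos [ 0.6113 -0.0209  0.2077] rot [179.8  -0.   96.4] w 0.999 F [-0.8  0.2 -1. ] q1 -0.45 q7 0.26
tx -0.3079 ty -0.0642 tz 0.0077 turn 35.23
```

View pics/w7.png

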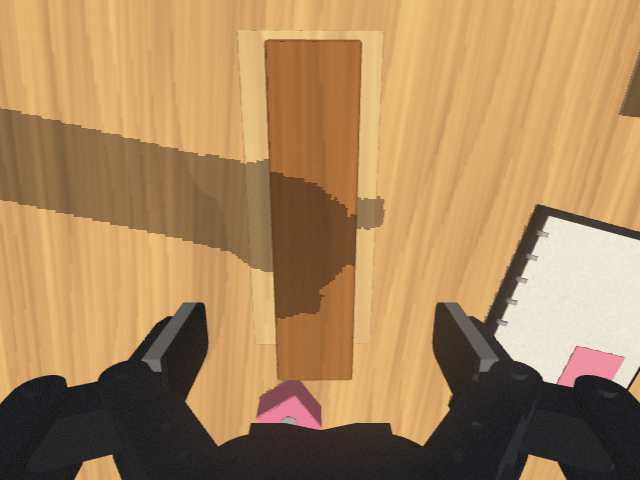

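The shelf lies level on both legs in line with the board, spanning (313,40) to (315,380) in the wrist view, with its top at 86–87 mm. Next is the dark block weight.

```bash
python3 -m jog '[-0.044,-0.0092,0,0,1,-0.044,-0.0092,0,0,1,-0.044,-0.0092,0,0,1,-0.044,-0.0092,0,0,1,-0.044,-0.0092,0,0,1,-0.044,-0.0092,0,0,1,-0.044,-0.0092,0,0,1]'
python3 -m jog '[0,0,0,7.05,1,0,0,0,7.05,1,0,0,0,7.05,1,0,0,0,7.05,1,0,0,0,7.05,1,0,0,0,0,1,0,0,0,0,1]'
python3 chk.py 8
python3 - <<'E'
from h import *
c=shot('wrist','w8.png');X=cloud(c);P=X[abs(X[...,2]-.03)<.006]
d=P[np.hypot(P[:,0]-.582,P[:,1]+.334)<.05]
print(len(d),d.mean(0),cv2.minAreaRect((d[:,:2]*1000).astype(np.float32)))
E
python3 go.py 0.582 -0.334 61.2 0.032
```

```text
time_s: 20.15
tool_pos: [0.579, -0.3348, 0.2032]
tool_rot: [-3.138, -0.002, 1.683]
ft_force: [1.0, 0.4, 0.8]
gripper_width: 0.998
time_s: 20.85
tool_pos: [0.5798, -0.3334, 0.204]
tool_rot: [-3.139, 0.001, 1.071]
ft_force: [0.7, 0.3, -0.0]
gripper_width: 0.998
shelf 2721 0.08734993032102456 ((611.7823486328125, -21.12641143798828), (57.180423736572266, 229.7036590576172), 6.392580509185791)
 z at y 0.06 0.0874953885253198
 z at y -0.1 0.08732423180602739
3376 [ 0.58247276 -0.33289669  0.02948009] ((581.882568359375, -333.9466552734375), (46.32484436035156, 46.03265380859375), 59.795989990234375)
t 20.95 pos [ 0.5801 -0.3337  0.2048] rot [-179.9    0.    61.3] w 1.003 F [ 0.  -0.3 -0.3] q1 -0.06 q7 0.26
tx 0.0007 ty 0.0018 tz 0.1728 turn 0.08
```

View pics/w8.png

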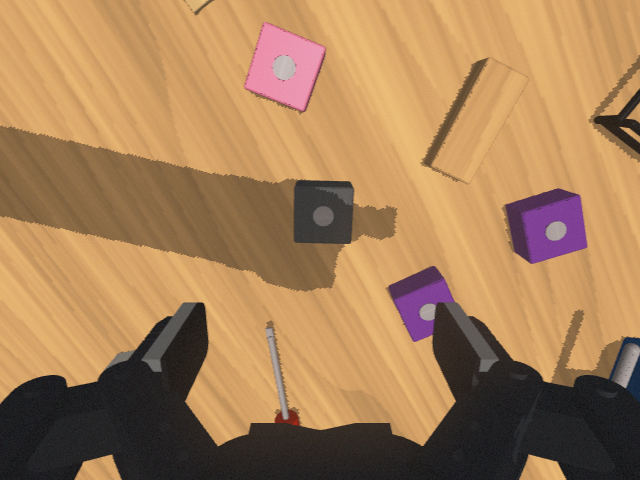

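In the wrist view the dark block with its bright dot is at (323,215), squared between the jaws, with the look-alikes clear of the fingers. The shelf checks out at (611.8,-21.1) mm, 6.4° and level. Now I grip the block.

```bash
python3 -m jog '[0.0005,0.0017,0.04,0,1,0,0,0.04,0,1,0,0,0.04,0,1,0,0,0.04,0,1,0,0,0.011,0,1,0,0,0,0,1,0,0,0,0,-1,0,0,0,0,-1,0,0,0,0,-1,0,0,0,0,-1]' 80
python3 go.py 0.602 0.052 96.4 0.14
python3 -m jog '[0,0,0,0,-1,0,0,0,0,-1,0,0,-0.01,0,-1,0,0,-0.03,0,-1,0,0,-0.04,0,-1,0,0,-0.05,0,-1,0,0,-0.04,0,-1,0,0,0,0,-1,0,0,0,0,-1]'
python3 go.py 0.602 0.052 96.4 0.14
```

```text
time_s: 21.95
tool_pos: [0.5838, -0.3356, 0.0378]
tool_rot: [3.138, -0.0, 1.068]
ft_force: [-2.5, 1.1, 5.5]
gripper_width: 0.518
t 21.95 pos [ 0.5838 -0.3356  0.0378] rot [179.8  -0.   61.2] w 0.518 F [-2.5  1.1  5.5] q1 0.02 q7 0.35
tx 0.3484 ty -0.1708 tz -0.1022 turn -35.21
time_s: 22.85
tool_pos: [0.5822, -0.3342, 0.2054]
tool_rot: [3.141, -0.001, 1.068]
ft_force: [-0.2, 1.4, -5.7]
gripper_width: 0.516
t 22.85 pos [ 0.5822 -0.3342  0.2054] rot [179.9  -0.   61.2] w 0.516 F [-0.2  1.4 -5.7] q1 -0.06 q7 0.26
tx 0.3479 ty -0.1688 tz 0.0654 turn -35.22
```

```bash
python3 -m jog '[0.0435,-0.0211,0,0,-1,0.0435,-0.0211,0,0,-1,0.0435,-0.0211,0,0,-1,0.0435,-0.0211,0,0,-1,0.0435,-0.0211,0,0,-1,0.0435,-0.0211,0,0,-1,0.0435,-0.0211,0,0,-1,0.0435,-0.0211,0,0,-1]'
python3 -m jog '[0,0,0,-7.05,-1,0,0,0,-7.05,-1,0,0,0,-7.05,-1,0,0,0,-7.05,-1,0,0,0,-7.05,-1,0,0,0,0,-1,0,0,0,0,-1]'
cat > held.py <<'E'
from h import *
c=shot('wrist','held.png');X=cloud(c);t=manip.read_state()['tool_pos']
i=c['image'].astype(int);z=X[...,2]
m=(np.hypot(X[...,0]-t[0],X[...,1]-t[1])<.015)&(abs(z-t[2])<.03)&(c['z_map']>0)
print('tcp',t.round(4),'pts',m.sum(),'top-tcp',np.percentile(z[m],[10,50,90]).round(4)-t[2].round(4))
E
python3 held.py;python3 held.py
python3 go.py 0.6022 0.052 96.4 0.14
```

```text
time_s: 23.65
tool_pos: [0.5991, 0.054, 0.2013]
tool_rot: [-3.136, 0.004, 1.068]
ft_force: [1.5, 0.7, -4.6]
gripper_width: 0.515
time_s: 24.35
tool_pos: [0.6002, 0.0518, 0.2023]
tool_rot: [-3.137, 0.0, 1.681]
ft_force: [0.4, 0.1, -5.2]
gripper_width: 0.515
tcp [0.6007 0.0518 0.2029] pts 4601 top-tcp [-0.0094 -0.0087 -0.0078]
tcp [0.6011 0.0518 0.2034] pts 4600 top-tcp [-0.0094 -0.0086 -0.0078]
t 24.45 pos [0.6011 0.0518 0.2034] rot [-179.8    0.    96.3] w 0.517 F [ 0.1  0.1 -4.2] q1 -0.61 q7 0.15
tx 0.0001 ty 0.0011 tz 0.0634 turn -0.06
```

```bash
python3 -m jog '[0,0.001,0.03,0,-1,0,0,0.03,0,-1,0,0,0.008,0,-1,0,0,0,0,-1,0,0,0,0,-1]'
python3 held.py; python3 go.py 0.6022 0.052 96.4 0.1245
```

```text
time_s: 24.95
tool_pos: [0.6041, 0.0519, 0.1378]
tool_rot: [3.14, 0.0, 1.683]
ft_force: [0.1, 0.3, -4.1]
gripper_width: 0.518
tcp [0.6047 0.0519 0.1385] pts 4594 top-tcp [-0.0095 -0.0088 -0.008 ]
t 25.0 pos [0.6047 0.0519 0.1385] rot [179.8   0.   96.4] w 0.516 F [ 0.1 -1.  -3.2] q1 -0.58 q7 0.19
tx 0.0003 ty -0.0024 tz 0.0140 turn 0.01
```

View pics/held.png

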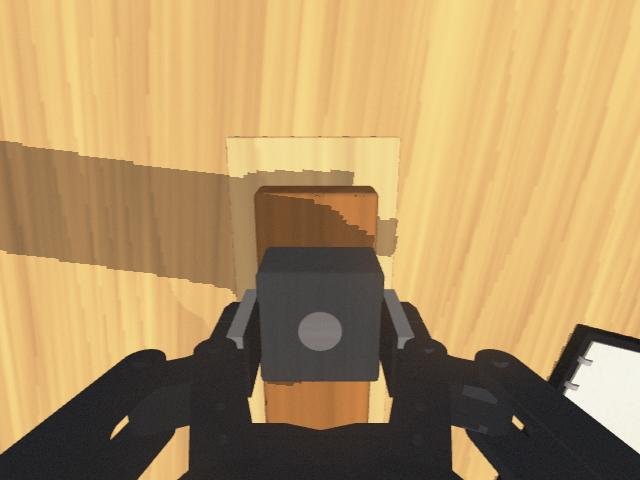

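The block is held square over the shelf's square-leg end, its dot at (320,331). I lower and release it.

```bash
python3 -m jog '[0,-0.0015,0.006,0,-1,0,0,0.004,0,-1,0,0,0.0025,0,-1,0,0,0,0,-1,0,0,0,0,-1]'
python3 go.py 0.6022 0.052 96.4 0.1245
```

```text
time_s: 25.5
tool_pos: [0.6016, 0.0518, 0.1242]
tool_rot: [-3.141, -0.0, 1.683]
ft_force: [-0.3, -0.5, -4.8]
gripper_width: 0.516
t 25.5 pos [0.6016 0.0518 0.1242] rot [-180.    -0.    96.4] w 0.516 F [-0.3 -0.5 -4.8] q1 -0.57 q7 0.2
tx 0.0001 ty 0.0006 tz -0.0003 turn 0.03
```

```bash
python3 -m jog '[0,0,0.001,0,-1,0,0,0,0,-1,0,0,0,0,-1]'; python3 -m jog '[0,0,0.0007,0,-1,0,0,0,0,-1,0,0,0,0,-1]'; python3 -m jog '[0,0,0.0005,0,-1,0,0,0,0,-1,0,0,0,0,-1]'
```

```text
time_s: 25.8
tool_pos: [0.6019, 0.0518, 0.1238]
tool_rot: [3.141, -0.0, 1.683]
ft_force: [-1.0, -0.4, -0.6]
gripper_width: 0.516
time_s: 26.1
tool_pos: [0.602, 0.0518, 0.1238]
tool_rot: [3.141, -0.001, 1.683]
ft_force: [-3.1, -0.0, 5.8]
gripper_width: 0.518
time_s: 26.4
tool_pos: [0.602, 0.0518, 0.1238]
tool_rot: [3.141, -0.001, 1.683]
ft_force: [-3.8, -0.2, 7.9]
gripper_width: 0.513
```

Contact made. Release.

```bash
python3 -m jog '[0,0,-0.0012,0,-1,0,0,0,0,-1,0,0,0,0,0.3,0,0,0,0,0.3,0,0,0,0,0.8,0,0,0,0,0.8]'
python3 -m jog '[0,0,-0.02,0,0.8,0,0,-0.04,0,1,0,0,-0.05,0,1,0,0,0,0,1]'
python3 - <<'E'
from h import *
c=shot('wrist','w9.png');X=cloud(c);P=X[abs(X[...,2]-.116)<.006]
d=P[np.hypot(P[:,0]-.602,P[:,1]-.052)<.05]
print(len(d),d.mean(0),cv2.minAreaRect((d[:,:2]*1000).astype(np.float32)))
E
python3 go.py 0.5517 0.3081 96.4 0.2
```

```text
time_s: 27.0
tool_pos: [0.6019, 0.0518, 0.1232]
tool_rot: [3.141, 0.0, 1.683]
ft_force: [-1.0, 0.6, 0.4]
gripper_width: 0.898
time_s: 27.4
tool_pos: [0.6072, 0.0514, 0.2414]
tool_rot: [3.126, -0.001, 1.682]
ft_force: [1.3, -0.3, 0.0]
gripper_width: 1.0
4702 [0.60212366 0.05347769 0.11548185] ((602.3043212890625, 52.08842468261719), (46.02661895751953, 46.56874084472656), 6.637972354888916)
t 27.45 pos [0.6051 0.0517 0.238 ] rot [ 1.794e+02 -1.000e-01  9.640e+01] w 1.002 F [ 0.2 -0.  -0.6] q1 -0.62 q7 0.14
tx 0.2608 ty -0.0244 tz 0.0380 turn 0.01
```

The block weight sits at (602.3,52.1) mm, 0.3 mm from the leg by the same camera. The disc is last.

```bash
python3 -m jog '[0.0435,-0.0041,0,0,1,0.0435,-0.0041,0,0,1,0.0435,-0.0041,0,0,1,0.0435,-0.0041,0,0,1,0.0435,-0.0041,0,0,1,0.0435,-0.0041,0,0,1,0,0,0.035,0,1,0,0,0,0,1,0,0,0,0,1]'
python3 - <<'E'
from h import *
c=shot('wrist','w10.png');X=cloud(c);P=X[abs(X[...,2]-.03)<.006]
d=P[np.hypot(P[:,0]-.552,P[:,1]-.308)<.05]
print(len(d),d.mean(0),cv2.minAreaRect((d[:,:2]*1000).astype(np.float32)))
E
python3 go.py 0.5517 0.3085 96.4 0.0335
```

```text
time_s: 28.35
tool_pos: [0.547, 0.3065, 0.1964]
tool_rot: [-3.138, 0.003, 1.682]
ft_force: [0.6, -0.9, 0.8]
gripper_width: 1.002
3267 [0.55045744 0.3116392  0.02955339] ((550.491455078125, 310.935546875), (48.69489288330078, 48.7247200012207), 6.855617523193359)
t 28.4 pos [0.5484 0.3063 0.1979] rot [-1.80e+02  1.00e-01  9.63e+01] w 1.002 F [ 0.8 -0.5  0.2] q1 -0.94 q7 -0.29
tx 0.0019 ty 0.0035 tz 0.1644 turn -0.12
```

View pics/w10.png

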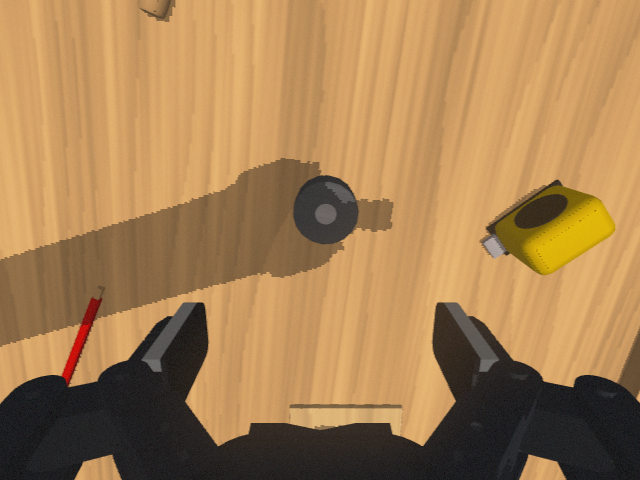

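The wrist view has the disc at (325,210) with the tape measure's hook at (492,247), well outside finger reach. Descend and grip.

```bash
python3 -m jog '[0.003,0.003,0.04,0,1,0,0,0.04,0,1,0,0,0.04,0,1,0,0,0.035,0,1,0,0,0.009,0,1,0,0,0,0,1,0,0,0,0,-1,0,0,0,0,-1,0,0,0,0,-1,0,0,0,0,-1]' 80
python3 go.py 0.619 -0.0945 96.4 0.14
python3 -m jog '[0,0,0,0,-1,0,0,0,0,-1,0,0,-0.01,0,-1,0,0,-0.03,0,-1,0,0,-0.04,0,-1,0,0,-0.05,0,-1,0,0,-0.05,0,-1,0,0,0,0,-1,0,0,0,0,-1]'
python3 held.py
python3 go.py 0.619 -0.0945 96.4 0.2
```

```text
time_s: 29.4
tool_pos: [0.5517, 0.3126, 0.0374]
tool_rot: [3.14, -0.002, 1.683]
ft_force: [-1.3, -0.9, 7.3]
gripper_width: 0.551
t 29.4 pos [0.5517 0.3126 0.0374] rot [ 1.799e+02 -1.000e-01  9.640e+01] w 0.551 F [-1.3 -0.9  7.3] q1 -0.88 q7 -0.21
tx -0.4121 ty 0.0213 tz -0.1026 turn 0.04
time_s: 30.3
tool_pos: [0.5509, 0.3118, 0.2159]
tool_rot: [3.139, -0.002, 1.683]
ft_force: [-0.3, -0.4, -7.0]
gripper_width: 0.551
tcp [0.5491 0.3111 0.2133] pts 4610 top-tcp [-0.0059 -0.0051 -0.0043]
t 30.35 pos [0.5491 0.3111 0.2133] rot [-179.8    0.    96.4] w 0.549 F [-0.4  0.1 -7. ] q1 -0.95 q7 -0.3
tx -0.4109 ty 0.0240 tz 0.0133 turn 0.04
```

```bash
python3 -m jog '[-0.0457,0.0027,0,0,-1,-0.0457,0.0027,0,0,-1,-0.0457,0.0027,0,0,-1,-0.0457,0.0027,0,0,-1,-0.0457,0.0027,0,0,-1,-0.0457,0.0027,0,0,-1,-0.0457,0.0027,0,0,-1,-0.0457,0.0027,0,0,-1,-0.0457,0.0027,0,0,-1]'
python3 -m jog '[0,0,0.03,0,-1,0,0,0.02,0,-1,0,0,0,0,-1,0,0,0,0,-1,0,0,0,0,-1]'
cat > dot.py <<'E'
from h import *
c=shot('wrist','dot.png');X=cloud(c);t=manip.read_state()['tool_pos'];z=X[...,2]
g=cv2.cvtColor(c['image'],cv2.COLOR_RGB2GRAY)
near=(np.hypot(X[...,0]-t[0],X[...,1]-t[1])<.02)&(abs(z-t[2]+.005)<.006)
th,_=cv2.threshold(g[near].reshape(-1,1),0,255,cv2.THRESH_OTSU)
m=(near&(g>th)).astype(np.uint8);k,l,st,ce=cv2.connectedComponentsWithStats(m);i=1+st[1:,4].argmax()
print('tcp',t.round(4),'dot',st[i],X[l==i].mean(0).round(4),'size',np.ptp(X[l==i],0).round(4),'top-tcp',(np.median(z[near])-t[2]).round(4))
E
python3 dot.py
python3 go.py 0.619 -0.0945 96.4 0.122
```

```text
time_s: 31.25
tool_pos: [0.6181, -0.0953, 0.2104]
tool_rot: [-3.134, -0.001, 1.683]
ft_force: [0.9, -0.1, -5.7]
gripper_width: 0.553
time_s: 31.75
tool_pos: [0.6211, -0.0938, 0.1644]
tool_rot: [3.141, 0.0, 1.684]
ft_force: [-0.4, -0.6, -4.8]
gripper_width: 0.553
tcp [ 0.6216 -0.0938  0.1651] dot [ 298  318   44   38 1327] [ 0.6219 -0.0953  0.1571] size [0.016  0.0164 0.0033] top-tcp -0.0085
t 31.8 pos [ 0.6216 -0.0938  0.1651] rot [179.9   0.   96.5] w 0.554 F [-0.8 -0.4 -4.9] q1 -0.37 q7 0.44
tx -0.0004 ty -0.0027 tz 0.0431 turn 0.10
```

View pics/dot.png

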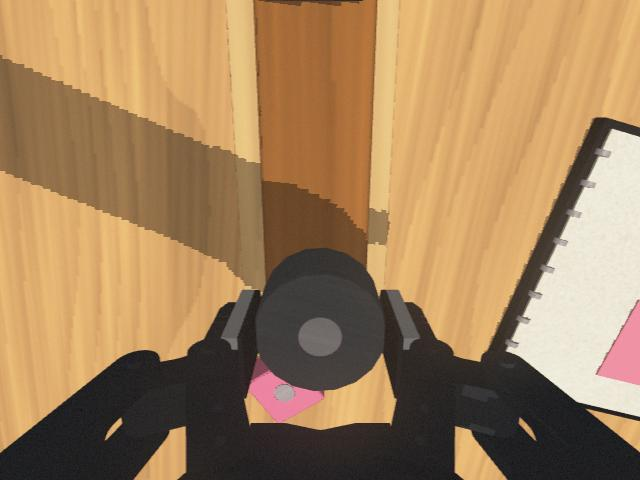

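The disc is held level, its dot at (320,336). A small correction of 2 mm each way puts it over the leg, then I lower it.

```bash
python3 -m jog '[0.002,-0.002,0.02,0,-1,0,0,0.012,0,-1,0,0,0.005,0,-1,0,0,0.002,0,-1,0,0,0,0,-1,0,0,0,0,-1,0,0,0,0,-1]'
python3 dot.py; python3 go.py 0.619 -0.0925 96.4 0.124
```

```text
time_s: 32.5
tool_pos: [0.6192, -0.0927, 0.126]
tool_rot: [3.14, 0.0, 1.683]
ft_force: [0.2, -0.6, -5.3]
gripper_width: 0.55
tcp [ 0.6192 -0.0927  0.126 ] dot [ 298  318   44   38 1327] [ 0.6199 -0.0943  0.1188] size [0.0161 0.0173 0.0039] top-tcp -0.0077
t 32.55 pos [ 0.6192 -0.0927  0.126 ] rot [179.9   0.   96.4] w 0.552 F [-0.5 -0.1 -4.7] q1 -0.35 q7 0.47
tx 0.0002 ty -0.0002 tz 0.0020 turn 0.03
```

```bash
python3 -m jog '[0,0,0.001,0,-1,0,0,0,0,-1,0,0,0,0,-1]'; python3 -m jog '[0,0,0.001,0,-1,0,0,0,0,-1,0,0,0,0,-1]'; python3 -m jog '[0,0,0.0007,0,-1,0,0,0,0,-1,0,0,0,0,-1]'
```

```text
time_s: 32.85
tool_pos: [0.6186, -0.0925, 0.1242]
tool_rot: [-3.141, 0.0, 1.683]
ft_force: [0.8, -0.2, -4.6]
gripper_width: 0.549
time_s: 33.15
tool_pos: [0.6188, -0.0926, 0.1235]
tool_rot: [3.141, 0.0, 1.683]
ft_force: [-0.1, -0.5, -3.2]
gripper_width: 0.551
time_s: 33.45
tool_pos: [0.6188, -0.0926, 0.1234]
tool_rot: [3.141, -0.0, 1.683]
ft_force: [-1.9, 0.2, 2.2]
gripper_width: 0.554
```

```bash
python3 -m jog '[0,0,-0.0003,0,-1,0,0,0,0,-1,0,0,0,0,0.4,0,0,0,0,0.4,0,0,0,0,0.9,0,0,0,0,0.9]'
python3 -m jog '[0,0,-0.02,0,0.9,0,0,-0.04,0,1,0,0,-0.05,0,1,0,0,0,0,1]'
python3 -m jog '[-0.04,0,-0.02,0,1,-0.05,0,0,0,1,-0.05,0,0,0,1,-0.05,0,0,0,1,0,0,0,0,1,0,0,0,0,1,0,0,0,0,1]'
cat > fin.py <<'E'
from h import *
c=shot('top','fin.png');X=cloud(c)
for n,(x,y,h) in {'block':(.602,.052,.116),'disc':(.619,-.094,.116)}.items():
    m=(abs(X[...,2]-h)<.007)&(np.hypot(X[...,0]-x,X[...,1]-y)<.04)
    vv,uu=np.where(m);p=np.array([ray(c,a,b,h)[:2] for a,b in zip(uu,vv)],np.float32)*1000
    print(n,len(p),np.median(X[m][:,2]) if m.any() else 0,cv2.minAreaRect(p) if len(p) else 0)
cv2.imwrite('pics/fincrop.png',cv2.resize(c['image'][140:280,120:520][:,:,::-1],None,fx=2,fy=2,interpolation=cv2.INTER_CUBIC))
c=shot('side','finside.png')
cv2.imwrite('pics/fs.png',cv2.resize(c['image'][170:340,200:440][:,:,::-1],None,fx=3,fy=3,interpolation=cv2.INTER_CUBIC))
X=cloud(c)
for n,(x,y) in {'block':(.602,.052),'disc':(.619,-.094)}.items():
    m=(abs(X[...,2]-.116)<.006)&(np.hypot(X[...,0]-x,X[...,1]-y)<.04)
    print('side',n,m.sum(),X[m].mean(0) if m.any() else 0)
E
python3 fin.py; python3 chk.py 11
```

```text
time_s: 34.05
tool_pos: [0.619, -0.0926, 0.123]
tool_rot: [3.141, 0.0, 1.683]
ft_force: [0.5, -0.8, 0.8]
gripper_width: 0.95
time_s: 34.45
tool_pos: [0.6239, -0.0943, 0.2413]
tool_rot: [3.126, 0.003, 1.682]
ft_force: [0.6, -1.0, 0.8]
gripper_width: 0.998
time_s: 35.15
tool_pos: [0.6404, -0.2796, 0.2522]
tool_rot: [3.142, -0.002, 1.685]
ft_force: [-0.1, 0.4, -0.2]
gripper_width: 0.999
block 483 0.11731253319054602 ((603.4212646484375, 50.64453125), (46.836692810058594, 46.31304168701172), 6.132035255432129)
disc 439 0.11720242874246178 ((620.3180541992188, -95.91633605957031), (47.90822219848633, 49.53207778930664), 43.71641540527344)
side block 429 [0.59812846 0.05447163 0.1156991 ]
side disc 288 [ 0.61513019 -0.09121719  0.1154698 ]
shelf 1755 0.0873493505355254 ((611.7880859375, -21.12578582763672), (57.16889572143555, 229.70361328125), 6.392596244812012)
 z at y 0.06 0.08754108835245927
 z at y -0.1 0.08733471271817606
```

View pics/fs.png

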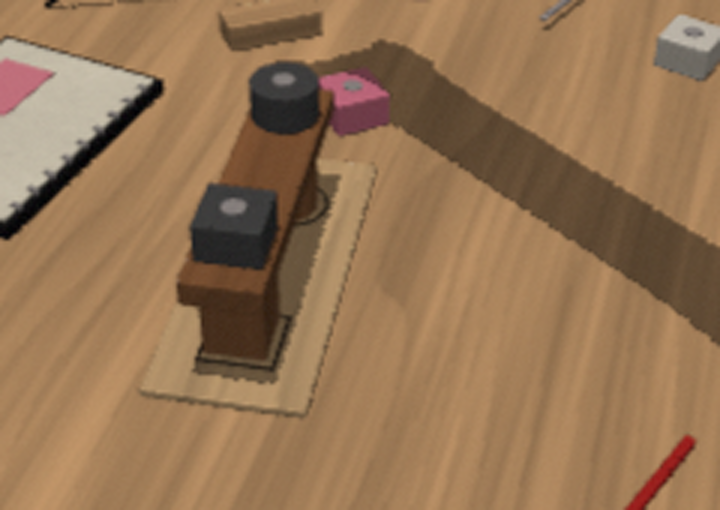

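The riser stands complete, block over the square leg at (235,225) and disc over the round leg at (285,95). The numbers agree with the picture, so I hand it in.

```bash
python3 -c "
from station import manip
print(manip.close_job(), manip.read_state()['time_s'])"
```

```text
the job is handed in; nothing more can be done
the job is handed in; nothing more can be done
```

The shelf riser is set up on the layout board and the job is handed in, at about 35 s of the 131 s allowed. I never reached for the tape measure, the offcut or the look-alike blocks.

My last checks were all within tolerance:

| Item | Measured | Limit |
|---|---|---|
| Square leg to its outline | about 1.5–4 mm, squared to within 0.2° | 10 mm, 8° |
| Round leg to its outline | about 3 mm | 10 mm |
| Shelf to board centre | about 2 mm, in line to within 0.1°, level | 12 mm, 7° |
| Block weight to square leg | under 1 mm, lying flat | 12 mm |
| Disc weight to round leg | about 3 mm, lying flat | 12 mm |

- **Camera disagreement:** the three cameras differ from each other by about 2–5 mm. That is a little more than the stated calibration error, but well inside the tolerances.
- **Not measured directly:** both legs were measured before the shelf went on, not after. The final side view shows the square leg in its outline, while the shelf hides most of the round leg. I compared the disc (top camera) with the round leg (wrist camera), so that figure includes the camera disagreement. I also did not measure the tape measure and offcut again at the end.

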